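# Free the scrub brush from the sprung drying clamp and lay it in the basin

## Robot

A 6-joint arm with a two-finger parallel gripper is mounted at the origin on the work surface. World frame = base frame: x ahead of the robot, y to its left, z up, the work surface at z = 0. Lengths are in m, angles in rad, forces in N, time in s.
With the tool pointing down it reaches from about 0.25 to 0.775 m from the base axis. Payload 4 kg.
Tool frame: the origin (TCP) lies on the centre line of the jaws, within the pads' length; the fingertips stand 8 mm ahead of it and the grasp point (between the pads) lies 11 mm behind it; z points along the fingers, y is the direction in which the jaws open and shut (so a half turn about z gives the same grasp; the last joint's range is limited). The gripper opens to 94 mm and grips with 3 to 60 N. Pads are 16 mm wide; open, the fingers measure 119 mm over their backs; the gripper's body (75 mm by 177 mm) begins 78 mm behind the grasp point.
Start: joints at [1.204, 0.087, 1.371, -0, 1.684, -0.103], TCP at [0.143, 0.531, 0.214] pointing down, gripper open.
Joint ranges: [-3.1, 3.1], [-0.76, 2.03], [0.27, 2.55], [-1.08, 4.22], [0.17, 2.65], [-2.57, 2.57]. Speed limits (rad/s): [2.79, 2.79, 3.14, 3.14, 3.14, 3.14].

## Interface

Orientations are given as [roll, pitch, yaw] about the fixed x, y, z axes, in that order (R = Rz(yaw) Ry(pitch) Rx(roll)).
In Python, from bench import * gives the robot as it stands.
- The arm moves only by the tool step_arm, never from a script. Its argument "steps" is a list of rows, each an object of numbers: "jaw": the opening, from 0 (shut) to 1 (fully open); "tx", "ty", "tz": the shift along the tool's x, y, z in m; "ax", "ay", "az": the turn, a rotation vector about the tool's x, y, z in rad. In form: [{"jaw": .., "tx": .., "ty": .., "tz": .., "ax": .., "ay": .., "az": ..}, ...]. A call has 1 to 8 rows; each row is the pose to reach, as a shift and turn from the pose measured when the call began, along the tool's axes at that moment; what a row does not reach only later rows make up. A row lasts 1/10 s, in which the tool goes at most 50 mm and 8.59 degrees, less where a joint would pass 70% of its speed; a pose out of reach is approached as far as the arm can. A call with a gripper value outside its range is refused whole. The fingers move at their own pace and stop on an object; the grip force is fixed at half the most. Time passes only in rows, so rows that repeat a pose let the fingers close. It gives the time, the measured TCP pose, the force and the opening at its end, in the units of the state.
- get_obs(): the state, without advancing time (a new reading comes with each control period).
- snapshot(name): name is "scene" or "top" or "wrist"; returns (picture, depth): 480x640x3 uint8, red, green, blue; 480x640 float32, m along the optical axis (not along the pixel's ray), 0 where there is no reading.
- camera_model(name): a dict with "intrinsics" (3x3 intrinsics, pixels), "origin" and "orientation" of the camera in the world. Camera axes: x right, y down, z forward; pixel columns grow to the right and rows downward; lengths in m; the calibration is good to about 2 mm. The wrist camera is an equidistant fisheye: a pixel r from the principal point sees the ray r / f radians off the axis. A picture is of the moment at which its call begins: read the wrist's pose just before it. camera_model takes no time and is no camera call; for the wrist camera it gives the pose at the moment of the call.
- close_job(): hands the job in, once; it reports no verdict.
Trained networks look in the newest picture that a camera, given by its name, has taken for a name from the list of things; names that differ only in an ending like _2 or _b are one class to them, and where a whole thing is asked for, a point or a joint stands for the part that bears it (a point fixed in the world has none). Each returns a list of dicts, best first, with "confidence" (0 to 1); they miss things now and then, are a little off and sometimes report something else, mostly with a low value. They report only what shows in the picture. A call takes as long as a camera call. They do not tell look-alikes from the thing itself.
- silhouettes(camera, query): "pixels" (480x640 bool, what is visible of it) and "rect" ([left, top, right, bottom] in pixels, round what is visible of it).
The state is a dict: "time": time; "joint_positions": joint angles; "qvel": joint speeds; "joint_torque": joint torques, N m; "tool_pos": TCP position; "ee_rot": TCP orientation; "wrist_force": force on the tool from outside, world axes, zero at the start; "wrist_torque": the same for the moment, N m; "width": finger opening in m.
Only numpy, scipy, OpenCV 4.12 (cv2) and the standard library are available. Lean on these libraries where they do the work, as an engineer would, in place of code of your own. Each camera call takes 0.05 s, during which the arm holds its last target. There are 200 camera calls.

## Task

The black scrub brush is held on its wooden drying stand by a sprung clamp frame. Swing the frame up by its red bar, past its hold-open point, so that it stays open by itself; then lift the brush out and set it down in the yellow basin, bristles down, without dropping it. Leave the clamp open and do not disturb the peg tub, the scoop or the soap bottle.

Things in the scene. Friction and masses are not known exactly. Their poses are not given: they have to be found in the camera images.
- dock: Drying stand, fixed: light wooden board 250 x 220 x 18 mm (x from -110 to +140). Origin: on its underside, below the brush. Its x axis points from the red bar (front) to the hinge (back). The brush lies across it at the origin, along the stand's y, between two low strips (8 mm high, at y = +-98 mm). Two steel hinge posts stand at x = +80, y = +-68 mm, tops 86 mm above the table.
- clamp (a joint): Angle (rad) of the clamp frame about the hinge. About 0: shut, frame level, pressing on the brush; grows as the red bar swings up and back; stop at 2.1 (leaning back 30 degrees past upright). The over-centre spring pushes it shut below about 1.0 (some 5 N at the bar, fading only near that point) and open above that: there it swings on to the stop by itself and stays.
- hinge (a point): Point on the hinge axis (along the stand's y), midway between the posts: 80 mm behind the stand's origin, 73 mm above the table. From it two blue rails (8 mm wide, 10 mm deep, centres 110 mm apart) run to the red bar; a black rubber cross roller (20 mm diameter) between them, 80 mm from the hinge, presses on the brush.
- handle (a point): Middle of the red bar (round, 14 mm diameter, along the stand's y, 102 mm clear between the rails), 170 mm from the hinge axis. Shut, it is 90 mm in front of the stand's origin and 73 mm above the table, clear of the brush; it can be pinched from above, fingers closing along the stand's x. It moves on a circle about the hinge and can turn between the fingers.
- bed (a point): Point on top of the stand's board, 18 mm above its origin, where the brush rests.
- brush: Scrub brush, 150 mm long (its y axis) x 52 mm wide (x axis) x 44 mm tall: black back from 22 to 44 mm above the bristle tips, stiff grey bristles below (44 mm wide). Origin: centre of the bristle tips' plane; z points from bristles to back. 180 g (varies). It can be gripped across its width once the clamp is open.
- basin: Round yellow plastic basin, loose, about 600 g: 230 mm across at the bottom, 276 mm at the rim, 72 mm tall, wall 4 mm, floor 5 mm thick. Origin: centre of its underside.
- basin_floor (a point): Centre of the basin's inner floor, 5 mm above the basin's origin.
- pegtub: Translucent clothes-peg tub with white latch lid, 106 x 158 x 82 mm. Origin: centre of underside. Bystander.
- scoop: Steel scoop lying flat: pan 100 x 75 x 35 mm, with a 105 mm handle to its -x. Origin: underside of the pan's back. Bystander.
- soap: White soap bottle with blue cap, 70 mm diameter, 190 mm tall, upright. Origin: centre of underside. Bystander.
Things that resemble listed ones, but are neither listed nor needed, are in the scene too. There is more than one size of the brush; the job needs the middle-sized.

How it is judged:
By the outcome, as a careful person would: the job done as asked, in the order asked, and still so for the second after the job is handed in, with the robot touching nothing.
It also fails if it takes over 58 s, if anything falls off the work surface, if the arm or the gripper's body presses on something with over 40 N, if the wrist force passes 120 N, or if a joint passes its speed limit or range.

## Working session

There is one attempt and no reset: what is moved stays moved. The work goes in short steps, Python scripts to look and compute and a tool call to move; the robot and the scene stay as the last step left them, time stands still between calls to the robot, and variables do not carry over. Pictures are saved under pics/ and viewed, about 8 in all and at most 12, crops included, and the job is handed in when it is done.

Besides the shell and the picture viewer there is one more tool, called after "Call:" as name(argument=value, ...), one argument or row to a line, values as JSON. step_arm: Moves the arm, as the interface text tells. Its arguments: {"type":"object","properties":{"steps":{"type":"array"}},"required":["steps"]}

```bash
mkdir -p pics; ls; cat > h.py <<'E'
from bench import *
import numpy as np, cv2
from scipy.spatial.transform import Rotation as Ro
def Rm(o):
    o=np.array(o,float)
    if o.shape==(3,3): return o
    return Ro.from_euler('xyz',o).as_matrix() if o.size==3 else Ro.from_quat(o).as_matrix()
def cloud(cam,d,m=None):
    m=m or camera_model(cam); K=np.array(m["intrinsics"]); v,u=np.mgrid[:480,:640]
    x=(u-K[0,2])/K[0,0]; y=(v-K[1,2])/K[1,1]
    if cam=="wrist":
        r=np.hypot(x,y)+1e-9; s=np.tan(np.minimum(r,1.5))/r; x=x*s;y=y*s
    P=np.stack([x*d,y*d,d],-1)@Rm(m["orientation"]).T+np.array(m["origin"])
    P[d<=0]=np.nan
    return P
def save(n,im): cv2.imwrite(f"pics/{n}.png",cv2.cvtColor(im,cv2.COLOR_RGB2BGR))
E
python3 - <<'E'
from h import *
print(get_obs()); 
for c in ["top","scene"]:
    im,d=snapshot(c); save(c,im); m=camera_model(c); print(c,m)
    P=cloud(c,d,m); np.save(c+".npy",P)
    for q in ["dock","clamp","brush","basin","handle","pegtub","scoop","soap"]:
        for r in silhouettes(c,q)[:4]:
            p=P[r["pixels"]]; 
            print(q,round(r["confidence"],2),np.round(r["rect"]),np.round(np.nanmedian(p,0),3),np.round(np.nanpercentile(p,2,0),3),np.round(np.nanpercentile(p,98,0),3))
E
```

```text
pics
{'time': 0.0, 'joint_positions': array([ 1.20389287e+00,  8.79542032e-02,  1.37223972e+00,  3.61266285e-05,
        1.68359561e+00, -1.03105483e-01]), 'qvel': array([-1.37112037e-03,  7.12641823e-05, -4.70843311e-04,  1.26647172e-03,
        4.31222957e-04,  2.64465681e-03]), 'joint_torque': array([ 3.90988007e-04, -3.40186751e+01, -3.02425611e+01,  7.16669415e-02,
        3.32222146e-02, -1.58753246e-04]), 'tool_pos': array([0.14321735, 0.53048039, 0.21231197]), 'ee_rot': array([-3.13941114e+00, -2.61823704e-04,  2.87779842e+00]), 'wrist_force': array([ 0.23331397, -0.16860765,  0.08472641]), 'wrist_torque': array([-0.02561794,  0.00138832,  0.01041419]), 'width': 0.09378345211631926}
top {'intrinsics': array([[589.31229899,   0.        , 324.05583326],
       [  0.        , 589.31229899, 237.50463985],
       [  0.        ,   0.        ,   1.        ]]), 'origin': array([ 0.24014799, -0.01266426,  1.77149981]), 'orientation': array([-2.97138974,  0.00794228, -1.57785169])}
dock 0.77 [334. 189. 423. 288.] [ 0.538 -0.159  0.021] [ 0.414 -0.276  0.01 ] [ 0.664 -0.048  0.085]
clam
[... 2182 characters left out ...]
0.357  0.069]
brush 0.6 [244. 200. 295. 244.] [ 0.536 -0.154  0.061] [ 0.495 -0.231  0.022] [ 0.556 -0.088  0.069]
basin 0.85 [313. 238. 428. 338.] [0.519 0.17  0.009] [ 0.411  0.048 -0.   ] [0.661 0.304 0.077]
handle 0.9 [231. 186. 308. 258.] [ 0.526 -0.153  0.078] [ 0.422 -0.231  0.02 ] [ 0.621 -0.083  0.086]
pegtub 0.9 [242. 306. 318. 377.] [0.795 0.076 0.082] [ 0.735 -0.007  0.01 ] [0.842 0.151 0.088]
scoop 0.93 [472. 321. 519. 399.] [0.527 0.541 0.006] [ 0.4    0.506 -0.001] [0.594 0.582 0.036]
soap 0.68 [141. 125. 172. 180.] [ 0.56  -0.528  0.108] [ 0.524 -0.563  0.007] [ 0.583 -0.51   0.193]
soap 0.66 [314. 239. 425. 340.] [0.518 0.17  0.009] [ 0.411  0.049 -0.   ] [0.658 0.301 0.076]
```

```bash
python3 - <<'E'
from h import *
a=cv2.imread("pics/top.png")[170:370,200:540]; b=cv2.imread("pics/scene.png")[140:350,190:440]
cv2.imwrite("pics/v1.png",np.vstack([cv2.resize(a,(578,340)),cv2.resize(b,(578,260*1))]) if 0 else cv2.resize(cv2.imread("pics/top.png")[180:360,200:540],(800,424),interpolation=cv2.INTER_CUBIC))
for c in ["top","scene"]:
    im=cv2.imread(f"pics/{c}.png"); P=np.load(c+".npy"); h=cv2.cvtColor(im,cv2.COLOR_BGR2HSV)
    roi=(abs(P[...,0]-.54)<.17)&(abs(P[...,1]+.16)<.17)&(P[...,2]>.05)
    red=roi&((h[...,0]<8)|(h[...,0]>172))&(h[...,1]>130)&(h[...,2]>60)
    blue=roi&(h[...,0]>95)&(h[...,0]<130)&(h[...,1]>110)
    for n,m in [("red",red),("blue",blue)]:
        p=P[m]; print(c,n,len(p),np.round(np.median(p,0),3))
        if len(p)<10: continue
        (cx,w,ang)=cv2.minAreaRect((p[:,:2]*1000).astype(np.float32)); print(np.round(cx,1),np.round(w,1),round(ang,1))
    # board
    bd=(abs(P[...,0]-.54)<.19)&(abs(P[...,1]+.16)<.19)&(abs(P[...,2]-.02)<.009)&(h[...,1]>40)
    p=P[bd]; print("board",len(p),cv2.minAreaRect((p[:,:2]*1000).astype(np.float32)),np.median(p[:,2]))
E
```

```text
top red 166 [ 0.438 -0.136  0.077]
[ 439.3 -136.3] [107.2  12.9] 76.6
top blue 175 [ 0.522 -0.191  0.077]
[ 520.5 -155.6] [118.1 151.2] 77.4
board 4189 ((541.9012451171875, -159.6547393798828), (372.3238220214844, 377.45013427734375), 0.5706630349159241) 0.01906333227746493
scene red 154 [ 0.435 -0.133  0.077]
[ 434.1 -135.4] [109.4  16. ] 75.0
scene blue 315 [ 0.528 -0.117  0.077]
[ 512.3 -159.2] [133.6 153.2] 77.1
board 4276 ((544.5097045898438, -186.24749755859375), (333.1548156738281, 301.1379089355469), 86.36888885498047) 0.019116670917293854
```

View pics/v1.png

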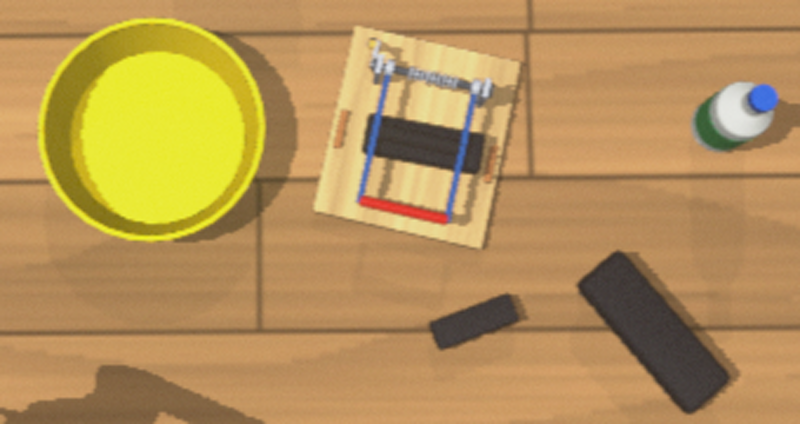

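The view shows the stand with its red bar at crop (405,208), the brush under the clamp at (425,143) and the basin at (155,130). The larger and smaller brushes are loose on the table. The stand's x axis is at about −13.3°, with the bar at about (0.437, −0.136) and the hinge at (0.602, −0.175).

```bash
cat >> h.py <<'E'
def move(pos,yaw=None,obs=None):
    o=obs or get_obs(); R=Rm(o["ee_rot"]); p=np.array(o["tool_pos"])
    t=R.T@(np.array(pos)-p); 
    rv=np.zeros(3)
    if yaw is not None:
        T=Ro.from_euler('xyz',[np.pi,0,yaw]).as_matrix(); rv=Ro.from_matrix(R.T@T).as_rotvec()
    return np.round(t,4),np.round(rv,3)
E
python3 -c "
from h import *
print(move([.437,-.136,.19],1.34))"
```

```text
(array([-0.4573, -0.5674,  0.0234]), array([ 0.   , -0.   ,  1.538]))
```

Call:
step_arm(
  steps=[
    {"jaw": 1, "tx": -0.457, "ty": -0.567, "tz": 0.023, "az": 1.538},
    {"jaw": 1, "tx": -0.457, "ty": -0.567, "tz": 0.023, "az": 1.538},
    {"jaw": 1, "tx": -0.457, "ty": -0.567, "tz": 0.023, "az": 1.538},
    {"jaw": 1, "tx": -0.457, "ty": -0.567, "tz": 0.023, "az": 1.538},
    {"jaw": 1, "tx": -0.457, "ty": -0.567, "tz": 0.023, "az": 1.538},
    {"jaw": 1, "tx": -0.457, "ty": -0.567, "tz": 0.023, "az": 1.538},
    {"jaw": 1, "tx": -0.457, "ty": -0.567, "tz": 0.023, "az": 1.538},
    {"jaw": 1, "tx": -0.457, "ty": -0.567, "tz": 0.023, "az": 1.538},
  ],
)

```text
invalid input
```

```bash
python3 -c "
from h import *
print(get_obs()['tool_pos'],get_obs()['ee_rot'],move([.437,-.136,.19],1.34))"
```

```text
[0.14342397 0.53099758 0.21353158] [ 3.14143898e+00 -1.35807177e-05  2.87781248e+00] (array([-0.4573, -0.5674,  0.0234]), array([ 0.   , -0.   ,  1.538]))
```

Call:
step_arm(
  steps=[
    {"jaw": 1, "tx": -0.457, "ty": -0.567, "tz": 0.023, "ax": 0, "ay": 0, "az": 1.538},
    {"jaw": 1, "tx": -0.457, "ty": -0.567, "tz": 0.023, "ax": 0, "ay": 0, "az": 1.538},
    {"jaw": 1, "tx": -0.457, "ty": -0.567, "tz": 0.023, "ax": 0, "ay": 0, "az": 1.538},
    {"jaw": 1, "tx": -0.457, "ty": -0.567, "tz": 0.023, "ax": 0, "ay": 0, "az": 1.538},
    {"jaw": 1, "tx": -0.457, "ty": -0.567, "tz": 0.023, "ax": 0, "ay": 0, "az": 1.538},
    {"jaw": 1, "tx": -0.457, "ty": -0.567, "tz": 0.023, "ax": 0, "ay": 0, "az": 1.538},
    {"jaw": 1, "tx": -0.457, "ty": -0.567, "tz": 0.023, "ax": 0, "ay": 0, "az": 1.538},
    {"jaw": 1, "tx": -0.457, "ty": -0.567, "tz": 0.023, "ax": 0, "ay": 0, "az": 1.538},
  ],
)

```text
time: 1.7
tool_pos: [0.3048, 0.1633, 0.2012]
ee_rot: [3.14, -0.001, 1.672]
wrist_force: [0.3, -0.1, 0.4]
width: 0.0939
```

```bash
python3 -c "
from h import *
print(get_obs()['tool_pos'],get_obs()['ee_rot'],move([.437,-.136,.19],1.34))"
```

```text
[0.30475612 0.16331517 0.20118122] [ 3.13971359e+00 -5.06559925e-04  1.67236378e+00] (array([-0.3112,  0.1012,  0.0112]), array([ 0.002, -0.001,  0.332]))
```

Call:
step_arm(
  steps=[
    {"jaw": 1, "tx": -0.311, "ty": 0.101, "tz": 0.011, "ax": 0, "ay": 0, "az": 0.332},
    {"jaw": 1, "tx": -0.311, "ty": 0.101, "tz": 0.011, "ax": 0, "ay": 0, "az": 0.332},
    {"jaw": 1, "tx": -0.311, "ty": 0.101, "tz": 0.011, "ax": 0, "ay": 0, "az": 0.332},
    {"jaw": 1, "tx": -0.311, "ty": 0.101, "tz": 0.011, "ax": 0, "ay": 0, "az": 0.332},
    {"jaw": 1, "tx": -0.311, "ty": 0.101, "tz": 0.011, "ax": 0, "ay": 0, "az": 0.332},
    {"jaw": 1, "tx": -0.311, "ty": 0.101, "tz": 0.011, "ax": 0, "ay": 0, "az": 0.332},
    {"jaw": 1, "tx": -0.311, "ty": 0.101, "tz": 0.011, "ax": 0, "ay": 0, "az": 0.332},
    {"jaw": 1, "tx": -0.311, "ty": 0.101, "tz": 0.011, "ax": 0, "ay": 0, "az": 0.332},
  ],
)

```text
time: 2.5
tool_pos: [0.4373, -0.1389, 0.1894]
ee_rot: [3.141, -0.0, 1.336]
wrist_force: [-0.7, -0.3, 0.3]
width: 0.094
```

```bash
python3 - <<'E'
from h import *
o=get_obs(); print(o['tool_pos'],o['ee_rot'])
m=camera_model("wrist"); im,d=snapshot("wrist"); save("w1",im); P=cloud("wrist",d,m)
h=cv2.cvtColor(im,cv2.COLOR_RGB2HSV)
roi=(abs(P[...,0]-.54)<.17)&(abs(P[...,1]+.16)<.17)&(P[...,2]>.055)&(P[...,2]<.1)
for n,mk in [("red",roi&((h[...,0]<8)|(h[...,0]>172))&(h[...,1]>130)&(h[...,2]>60)),("blue",roi&(h[...,0]>95)&(h[...,0]<130)&(h[...,1]>110)),("black",roi&(h[...,2]<60))]:
    p=P[mk]; print(n,len(p),np.round(np.median(p,0),3))
    if len(p)>10: print(cv2.minAreaRect((p[:,:2]*1000).astype(np.float32)), np.round(np.percentile(p[:,2],[5,50,95]),3))
print(move([.437,-.136,.08],1.34))
E
```

```text
[ 0.43734365 -0.13893339  0.18941109] [ 3.14118047e+00 -4.81545265e-04  1.33556617e+00]
red 2077 [ 0.438 -0.13   0.078]
((437.13763427734375, -135.66824340820312), (111.10829162597656, 12.9140625), 76.81473541259766) [0.075 0.078 0.079]
blue 2957 [ 0.516 -0.111  0.078]
((512.3649291992188, -158.62713623046875), (128.5025177001953, 161.70965576171875), 76.48052978515625) [0.072 0.078 0.079]
black 6932 [ 0.519 -0.148  0.064]
((562.459228515625, -164.42855834960938), (162.42343139648438, 135.1391143798828), 76.90879821777344) [0.06  0.064 0.083]
(array([ 9.000e-04, -1.000e-04,  1.097e-01]), array([ 0.   , -0.002, -0.003]))
```

View pics/w1.png

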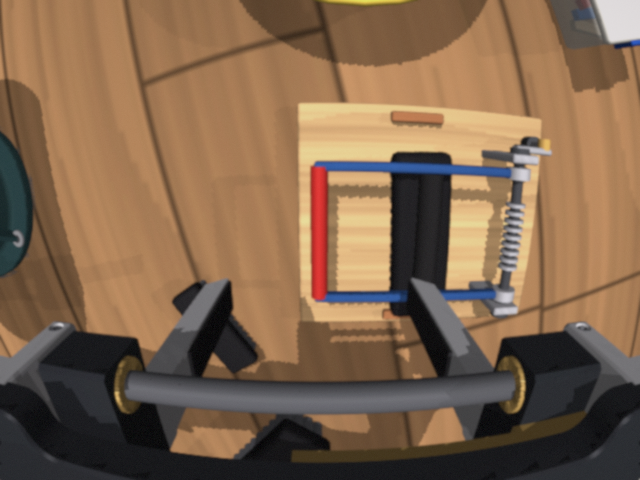

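The wrist view shows the bar at (320,232), square to the jaws. It measures (0.4375, −0.1357) with its top at about 0.079, which agrees with the top camera. I'll narrow the jaws and descend.

Call:
step_arm(
  steps=[
    {"jaw": 0.45, "tx": 0.003, "ty": 0, "tz": 0.03, "ax": 0, "ay": 0, "az": -0.004},
    {"jaw": 0.45, "tx": 0.003, "ty": 0, "tz": 0.05, "ax": 0, "ay": 0, "az": -0.004},
    {"jaw": 0.45, "tx": 0.003, "ty": 0, "tz": 0.07, "ax": 0, "ay": 0, "az": -0.004},
    {"jaw": 0.45, "tx": 0.003, "ty": 0, "tz": 0.09, "ax": 0, "ay": 0, "az": -0.004},
    {"jaw": 0.45, "tx": 0.003, "ty": 0, "tz": 0.11, "ax": 0, "ay": 0, "az": -0.004},
    {"jaw": 0.45, "tx": 0.003, "ty": 0, "tz": 0.125, "ax": 0, "ay": 0, "az": -0.004},
    {"jaw": 0.45, "tx": 0.003, "ty": 0, "tz": 0.126, "ax": 0, "ay": 0, "az": -0.004},
    {"jaw": 0, "tx": 0.003, "ty": 0, "tz": 0.126, "ax": 0, "ay": 0, "az": -0.004},
  ],
)

```text
time: 3.35
tool_pos: [0.4374, -0.1329, 0.0641]
ee_rot: [3.141, -0.002, 1.343]
wrist_force: [-0.2, -0.6, -0.1]
width: 0.0376
```

Call:
step_arm(
  steps=[
    {"jaw": 0, "tx": 0, "ty": 0, "tz": 0, "ax": 0, "ay": 0, "az": 0},
    {"jaw": 0, "tx": 0, "ty": 0, "tz": 0, "ax": 0, "ay": 0, "az": 0},
    {"jaw": 0, "tx": 0, "ty": 0, "tz": 0, "ax": 0, "ay": 0, "az": 0},
    {"jaw": 0, "tx": 0, "ty": 0, "tz": 0, "ax": 0, "ay": 0, "az": 0},
  ],
)

```text
time: 3.75
tool_pos: [0.4384, -0.1331, 0.065]
ee_rot: [3.139, -0.002, 1.343]
wrist_force: [0.5, 1.1, 2.2]
width: 0.013
```

Call:
step_arm(
  steps=[
    {"jaw": 0, "tx": 0, "ty": 0.001, "tz": -0.017, "ax": 0, "ay": 0, "az": 0},
    {"jaw": 0, "tx": 0, "ty": 0.003, "tz": -0.034, "ax": 0, "ay": 0, "az": 0},
    {"jaw": 0, "tx": 0, "ty": 0.008, "tz": -0.05, "ax": 0, "ay": 0, "az": 0},
    {"jaw": 0, "tx": 0, "ty": 0.013, "tz": -0.066, "ax": 0, "ay": 0, "az": 0},
    {"jaw": 0, "tx": 0, "ty": 0.021, "tz": -0.0815, "ax": 0, "ay": 0, "az": 0},
    {"jaw": 0, "tx": 0, "ty": 0.03, "tz": -0.096, "ax": 0, "ay": 0, "az": 0},
    {"jaw": 0, "tx": 0, "ty": 0.04, "tz": -0.1095, "ax": 0, "ay": 0, "az": 0},
    {"jaw": 0, "tx": 0, "ty": 0.052, "tz": -0.122, "ax": 0, "ay": 0, "az": 0},
  ],
)

```text
time: 4.55
tool_pos: [0.4814, -0.1435, 0.1866]
ee_rot: [-3.124, -0.002, 1.342]
wrist_force: [-18.8, 4.0, 10.8]
width: 0.0131
```

Call:
step_arm(
  steps=[
    {"jaw": 0, "tx": 0, "ty": 0, "tz": 0, "ax": 0, "ay": 0, "az": 0},
    {"jaw": 0, "tx": 0, "ty": 0, "tz": 0, "ax": 0, "ay": 0, "az": 0},
  ],
)

```text
time: 4.75
tool_pos: [0.4802, -0.1433, 0.1856]
ee_rot: [-3.121, -0.002, 1.341]
wrist_force: [-3.0, 0.3, -0.1]
width: 0.0128
```

```bash
python3 - <<'E'
from h import *
o=get_obs(); print({k:np.round(v,3) for k,v in o.items()})
P=np.load("scene.npy"); 
for c in ["top","scene"]:
    P=np.load(c+".npy"); e=np.array([np.cos(-.23),np.sin(-.23)]); n=np.array([-e[1],e[0]])
    q=P[...,:2]-np.array([.4375,-.1357]); x=q@e; y=q@n
    s=(P[...,2]>.08)&(P[...,2]<.09)&(x>.1)&(x<.22)&(abs(y)<.09)
    for sg in (1,-1):
        k=s&(y*sg>.05); print(c,k.sum(),np.round([np.median(x[k]),np.median(y[k]),np.median(P[k][:,2])],3))
im,d=snapshot("scene"); save("s2",im[150:290,180:360]); cv2.imwrite("pics/s2.png",cv2.resize(cv2.imread("pics/s2.png"),(720,560),interpolation=cv2.INTER_CUBIC))
E
```

```text
{'time': np.float64(4.75), 'joint_positions': array([-4.020e-01,  1.000e-03,  1.515e+00, -2.000e-03,  1.646e+00,
       -1.730e-01]), 'qvel': array([ 0.001, -0.004,  0.015, -0.   , -0.005, -0.   ]), 'joint_torque': array([ 1.0700e-01, -3.0448e+01, -3.2083e+01,  2.3500e-01, -9.5400e-01,
       -2.7000e-02]), 'tool_pos': array([ 0.48 , -0.143,  0.186]), 'ee_rot': array([-3.121e+00, -2.000e-03,  1.341e+00]), 'wrist_force': array([-2.968,  0.256, -0.122]), 'wrist_torque': array([0.083, 0.649, 0.004]), 'width': np.float64(0.013)}
top 70 [0.173 0.067 0.084]
top 66 [ 0.167 -0.06   0.084]
scene 100 [0.168 0.067 0.083]
scene 76 [ 0.164 -0.061  0.084]
```

View pics/s2.png

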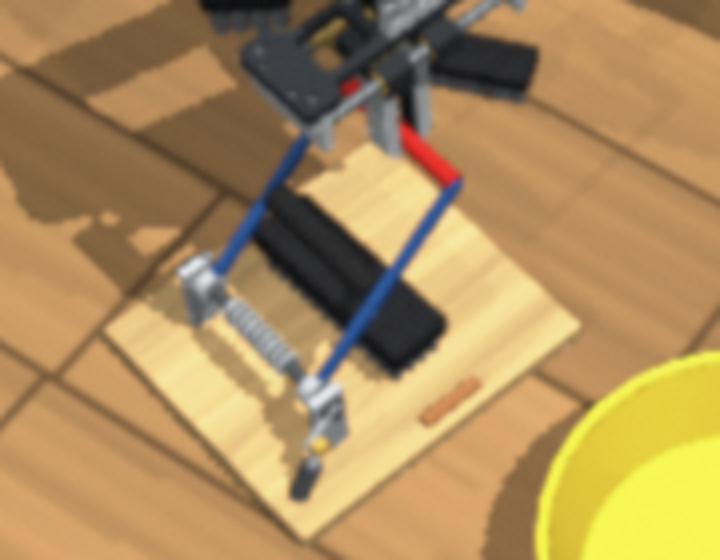

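The frame is up at about 45° with the brush still seated, and the forces have settled. I'll continue the arc.

Call:
step_arm(
  steps=[
    {"jaw": 0, "tx": 0, "ty": 0.016, "tz": -0.015, "ax": 0, "ay": 0, "az": 0},
    {"jaw": 0, "tx": 0, "ty": 0.03, "tz": -0.0255, "ax": 0, "ay": 0, "az": 0},
    {"jaw": 0, "tx": 0, "ty": 0.045, "tz": -0.034, "ax": 0, "ay": 0, "az": 0},
    {"jaw": 0, "tx": 0, "ty": 0.06, "tz": -0.041, "ax": 0, "ay": 0, "az": 0},
    {"jaw": 0, "tx": 0, "ty": 0.0765, "tz": -0.047, "ax": 0, "ay": 0, "az": 0},
    {"jaw": 0, "tx": 0, "ty": 0.093, "tz": -0.051, "ax": 0, "ay": 0, "az": 0},
    {"jaw": 0, "tx": 0, "ty": 0.11, "tz": -0.0535, "ax": 0, "ay": 0, "az": 0},
    {"jaw": 0, "tx": 0, "ty": 0.127, "tz": -0.054, "ax": 0, "ay": 0, "az": 0},
  ],
)

```text
time: 5.6
tool_pos: [0.6071, -0.1736, 0.2392]
ee_rot: [-3.128, -0.001, 1.341]
wrist_force: [2.7, -0.2, 3.8]
width: 0.013
```

Call:
step_arm(
  steps=[
    {"jaw": 0, "tx": 0, "ty": 0, "tz": 0, "ax": 0, "ay": 0, "az": 0},
  ],
)

```text
time: 5.7
tool_pos: [0.6102, -0.1743, 0.2389]
ee_rot: [-3.133, -0.001, 1.341]
wrist_force: [4.4, -0.5, -6.0]
width: 0.0133
```

Call:
step_arm(
  steps=[
    {"jaw": 0, "tx": 0, "ty": 0.017, "tz": 0.001, "ax": 0, "ay": 0, "az": 0},
    {"jaw": 0, "tx": 0, "ty": 0.034, "tz": 0.004, "ax": 0, "ay": 0, "az": 0},
    {"jaw": 0, "tx": 0, "ty": 0.05, "tz": 0.009, "ax": 0, "ay": 0, "az": 0},
    {"jaw": 0, "tx": 0, "ty": 0.05, "tz": 0.009, "ax": 0, "ay": 0, "az": 0},
    {"jaw": 0.8, "tx": 0, "ty": 0.05, "tz": 0.009, "ax": 0, "ay": 0, "az": 0},
    {"jaw": 0.8, "tx": 0, "ty": 0.05, "tz": 0.009, "ax": 0, "ay": 0, "az": 0},
    {"jaw": 0.8, "tx": 0, "ty": 0.05, "tz": 0.009, "ax": 0, "ay": 0, "az": 0},
    {"jaw": 0.8, "tx": 0, "ty": 0.05, "tz": 0.009, "ax": 0, "ay": 0, "az": 0},
  ],
)

```text
time: 6.5
tool_pos: [0.6586, -0.1855, 0.2294]
ee_rot: [-3.133, -0.001, 1.341]
wrist_force: [2.7, -1.1, -2.8]
width: 0.0417
```

Call:
step_arm(
  steps=[
    {"jaw": 0.8, "tx": 0, "ty": 0, "tz": -0.02, "ax": 0, "ay": 0, "az": 0},
    {"jaw": 0.8, "tx": 0, "ty": 0, "tz": -0.05, "ax": 0, "ay": 0, "az": 0},
    {"jaw": 0.8, "tx": 0, "ty": 0, "tz": -0.07, "ax": 0, "ay": 0, "az": 0},
    {"jaw": 0.8, "tx": 0, "ty": -0.05, "tz": -0.07, "ax": 0, "ay": 0, "az": 0},
    {"jaw": 0.8, "tx": 0, "ty": -0.1, "tz": -0.07, "ax": 0, "ay": 0, "az": 0},
    {"jaw": 0.8, "tx": 0, "ty": -0.15, "tz": -0.07, "ax": 0, "ay": 0, "az": 0},
    {"jaw": 0.8, "tx": 0, "ty": -0.2, "tz": -0.07, "ax": 0, "ay": 0, "az": 0},
    {"jaw": 0.8, "tx": 0, "ty": -0.2, "tz": -0.07, "ax": 0, "ay": 0, "az": 0},
  ],
)

```text
time: 7.3
tool_pos: [0.4582, -0.138, 0.3023]
ee_rot: [-3.131, -0.001, 1.341]
wrist_force: [0.2, -0.4, 0.5]
width: 0.0748
```

```bash
python3 - <<'E'
from h import *
o=get_obs(); print({k:np.round(o[k],3) for k in ("time","tool_pos","ee_rot","wrist_force")})
im,d=snapshot("scene"); save("s3",cv2.resize(im[130:350,180:440],(728,600),interpolation=cv2.INTER_CUBIC)); P=cloud("scene",d)
m=camera_model("wrist"); im,dw=snapshot("wrist"); save("w3",im); Pw=cloud("wrist",dw,m); np.save("w3.npy",Pw)
for c,Q in (("scene",P),("wrist",Pw)):
  for r in silhouettes(c,"brush")[:4]:
    p=Q[r["pixels"]]; p=p[np.isfinite(p[:,0])]; t=p[(p[:,2]>.05)&(p[:,2]<.075)]
    print(c,round(r["confidence"],2),np.round(r["rect"]),np.round(np.median(p,0),3), cv2.minAreaRect((t[:,:2]*1000).astype(np.float32)) if len(t)>20 else "", np.round(np.percentile(t[:,2],[10,50,90]),4) if len(t)>20 else "")
E
```

```text
{'time': np.float64(7.3), 'tool_pos': array([ 0.458, -0.138,  0.302]), 'ee_rot': array([-3.131e+00, -1.000e-03,  1.341e+00]), 'wrist_force': array([ 0.162, -0.37 ,  0.508])}
scene 0.9 [281. 155. 315. 174.] [ 0.304 -0.22   0.031]  
scene 0.73 [225.  99. 255. 160.] [ 0.312 -0.431  0.061] ((285.48846435546875, -438.51318359375), (215.42315673828125, 72.09286499023438), 39.15757369995117) [0.0565 0.0619 0.0662]
scene 0.59 [245. 200. 294. 244.] [ 0.526 -0.155  0.061] ((521.6116333007812, -160.89675903320312), (150.3688201904297, 53.707794189453125), 78.7658462524414) [0.0571 0.0622 0.0665]
wrist 0.74 [189. 253. 257. 320.] [ 0.299 -0.197  0.032]  
wrist 0.62 [211. 360. 306. 458.] [ 0.276 -0.443  0.061] ((286.78851318359375, -437.9849853515625), (207.05670166015625, 68.9804458618164), 39.02690124511719) [0.0589 0.0614 0.0625]
```

View pics/s3.png

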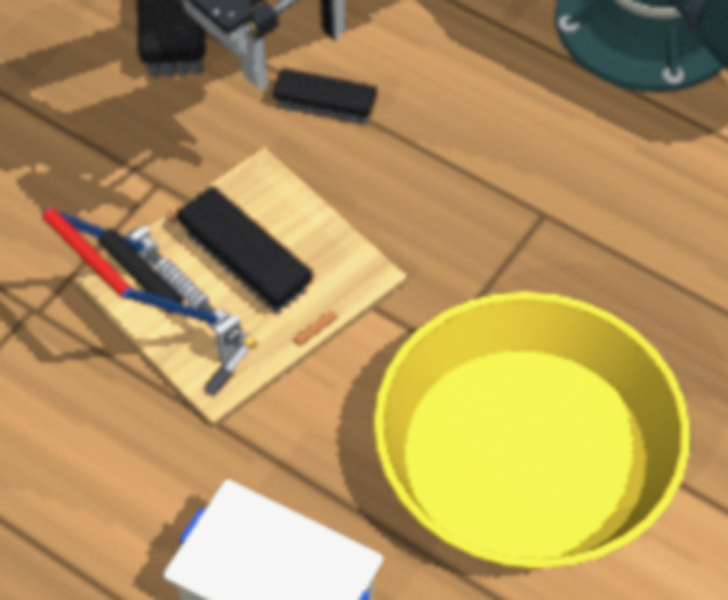

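View pics/w3.png

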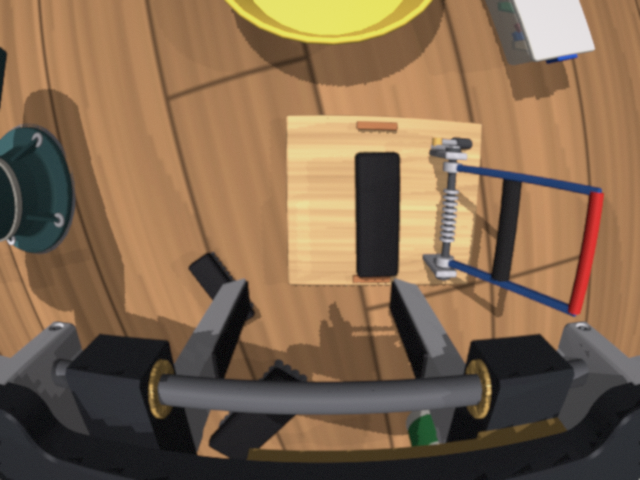

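The scene view shows the clamp resting open, leaning back over the hinge (bar at 85,250), with the brush free at (245,247). The wrist view agrees, with the brush at (378,215) square to the jaws. Next I'll measure the brush and the basin rim.

```bash
python3 - <<'E'
from h import *
Q=np.load("w3.npy"); im=cv2.imread("pics/w3.png"); v=im.max(2)
k=(np.hypot(Q[...,0]-.523,Q[...,1]+.158)<.1)&(abs(Q[...,2]-.062)<.005)&(v<70)
n,l,st,_=cv2.connectedComponentsWithStats(k.astype(np.uint8)); i=1+st[1:,4].argmax(); t=Q[l==i]
print(cv2.minAreaRect((t[:,:2]*1000).astype(np.float32)),np.round(t.mean(0),4))
from scipy.optimize import least_squares
for c in("top","scene"):
    P=np.load(c+".npy"); s=(abs(P[...,2]-.0735)<.004)&(np.hypot(P[...,0]-.547,P[...,1]-.175)<.17); p=P[s][:,:2]
    r=least_squares(lambda a:np.hypot(p[:,0]-a[0],p[:,1]-a[1])-a[2],[.547,.175,.136],loss="soft_l1",f_scale=.003); print(c,len(p),r.x)
print(move([.523,-.158,.12],1.34), get_obs()["time"])
E
```

```text
((521.5245361328125, -162.65771484375), (146.47311401367188, 48.5915641784668), 79.04370880126953) [ 0.5216 -0.1595  0.063 ]
top 604 [0.5438096  0.17288559 0.13671865]
scene 897 [0.54101218 0.1771619  0.136981  ]
(array([-0.0041,  0.0619,  0.1814]), array([-0.007, -0.001,  0.002])) 7.5
```

```bash
python3 -c "
from h import *
print(move([.522,-.1605,.12],1.37)); print(move([.522,-.1605,.039],1.37))"
```

```text
(array([-0.0067,  0.0615,  0.1814]), array([-0.007, -0.001, -0.028]))
(array([-0.0068,  0.0621,  0.2624]), array([-0.007, -0.001, -0.028]))
```

Call:
step_arm(
  steps=[
    {"jaw": 1, "tx": -0.007, "ty": 0.05, "tz": 0.04, "ax": -0.007, "ay": 0, "az": -0.028},
    {"jaw": 1, "tx": -0.007, "ty": 0.062, "tz": 0.09, "ax": -0.007, "ay": 0, "az": -0.028},
    {"jaw": 1, "tx": -0.007, "ty": 0.062, "tz": 0.14, "ax": -0.007, "ay": 0, "az": -0.028},
    {"jaw": 1, "tx": -0.007, "ty": 0.062, "tz": 0.18, "ax": -0.007, "ay": 0, "az": -0.028},
    {"jaw": 1, "tx": -0.007, "ty": 0.062, "tz": 0.21, "ax": -0.007, "ay": 0, "az": -0.028},
    {"jaw": 1, "tx": -0.007, "ty": 0.062, "tz": 0.235, "ax": -0.007, "ay": 0, "az": -0.028},
    {"jaw": 1, "tx": -0.007, "ty": 0.062, "tz": 0.255, "ax": -0.007, "ay": 0, "az": -0.028},
    {"jaw": 1, "tx": -0.007, "ty": 0.062, "tz": 0.262, "ax": -0.007, "ay": 0, "az": -0.028},
  ],
)

```text
time: 8.3
tool_pos: [0.5212, -0.1603, 0.0358]
ee_rot: [-3.135, -0.002, 1.37]
wrist_force: [-0.1, -0.4, 0.3]
width: 0.0941
```

Call:
step_arm(
  steps=[
    {"jaw": 0, "tx": 0, "ty": 0, "tz": 0, "ax": 0, "ay": 0, "az": 0},
    {"jaw": 0, "tx": 0, "ty": 0, "tz": 0, "ax": 0, "ay": 0, "az": 0},
    {"jaw": 0, "tx": 0, "ty": 0, "tz": 0, "ax": 0, "ay": 0, "az": 0},
    {"jaw": 0, "tx": 0, "ty": 0, "tz": 0, "ax": 0, "ay": 0, "az": 0},
    {"jaw": 0, "tx": 0, "ty": 0, "tz": 0, "ax": 0, "ay": 0, "az": 0},
    {"jaw": 0, "tx": 0, "ty": 0, "tz": 0, "ax": 0, "ay": 0, "az": 0},
  ],
)

```text
time: 8.9
tool_pos: [0.522, -0.1605, 0.0368]
ee_rot: [-3.138, -0.002, 1.37]
wrist_force: [0.6, -0.1, 0.9]
width: 0.052
```

Call:
step_arm(
  steps=[
    {"jaw": 0, "tx": 0, "ty": 0, "tz": -0.01, "ax": 0, "ay": 0, "az": 0},
    {"jaw": 0, "tx": 0, "ty": 0, "tz": -0.025, "ax": 0, "ay": 0, "az": 0},
    {"jaw": 0, "tx": 0, "ty": 0, "tz": -0.045, "ax": 0, "ay": 0, "az": 0},
    {"jaw": 0, "tx": 0, "ty": 0, "tz": -0.07, "ax": 0, "ay": 0, "az": 0},
    {"jaw": 0, "tx": 0, "ty": 0, "tz": -0.095, "ax": 0, "ay": 0, "az": 0},
    {"jaw": 0, "tx": 0, "ty": 0, "tz": -0.12, "ax": 0, "ay": 0, "az": 0},
    {"jaw": 0, "tx": 0, "ty": 0, "tz": -0.14, "ax": 0, "ay": 0, "az": 0},
    {"jaw": 0, "tx": 0, "ty": 0, "tz": -0.15, "ax": 0, "ay": 0, "az": 0},
  ],
)

```text
time: 9.7
tool_pos: [0.5234, -0.1613, 0.1904]
ee_rot: [3.141, -0.001, 1.37]
wrist_force: [-0.4, -0.2, -2.6]
width: 0.0517
```

```bash
python3 -c "
from h import *
print(move([.5425,.175,.185],1.37),move([.5425,.175,.185],1.9),get_obs()['width'],get_obs()['wrist_force'])"
```

```text
(array([ 0.3333, -0.0485,  0.0057]), array([ 0.001, -0.001, -0.   ])) (array([ 0.3333, -0.0485,  0.0057]), array([ 0.001, -0.001, -0.53 ])) 0.05169581598781551 [-0.37857605 -0.16593917 -2.55774739]
```

Call:
step_arm(
  steps=[
    {"jaw": 0, "tx": 0.02, "ty": -0.003, "tz": 0, "ax": 0, "ay": 0, "az": 0},
    {"jaw": 0, "tx": 0.055, "ty": -0.008, "tz": 0, "ax": 0, "ay": 0, "az": 0},
    {"jaw": 0, "tx": 0.1, "ty": -0.0145, "tz": 0, "ax": 0, "ay": 0, "az": 0},
    {"jaw": 0, "tx": 0.145, "ty": -0.021, "tz": 0, "ax": 0, "ay": 0, "az": 0},
    {"jaw": 0, "tx": 0.19, "ty": -0.0275, "tz": 0, "ax": 0, "ay": 0, "az": 0},
    {"jaw": 0, "tx": 0.235, "ty": -0.034, "tz": 0, "ax": 0, "ay": 0, "az": 0},
    {"jaw": 0, "tx": 0.275, "ty": -0.04, "tz": 0, "ax": 0, "ay": 0, "az": 0},
    {"jaw": 0, "tx": 0.31, "ty": -0.045, "tz": 0, "ax": 0, "ay": 0, "az": 0},
  ],
)

```text
time: 10.5
tool_pos: [0.5405, 0.1536, 0.1905]
ee_rot: [-3.141, -0.001, 1.371]
wrist_force: [1.0, -0.4, -2.7]
width: 0.0521
```

```bash
python3 - <<'E'
from h import *
print(move([.5425,.175,.04],1.37))
im,d=snapshot("scene"); save("s4",cv2.resize(im[130:370,180:460],(700,600),interpolation=cv2.INTER_CUBIC))
E
```

```text
(array([ 0.0212, -0.0023,  0.1506]), array([-0.   , -0.001,  0.001]))
```

View pics/s4.png

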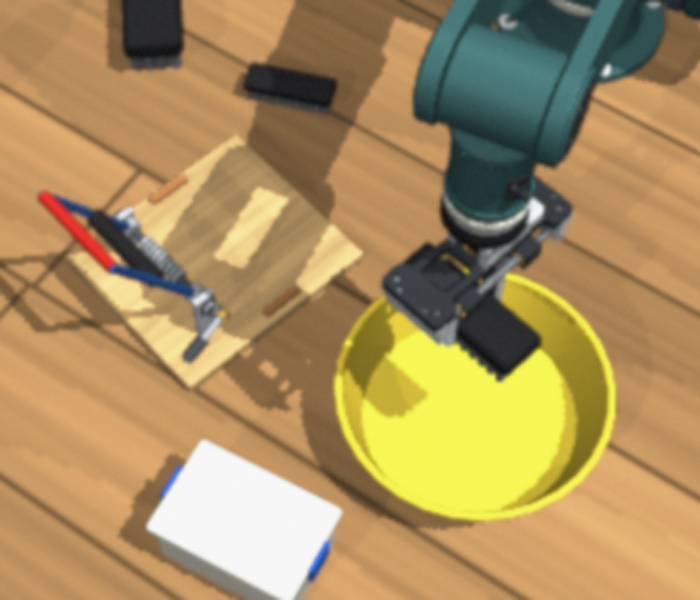

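The picture shows the brush held level, bristles down, over the basin at (500,335), and the clamp still open at (75,230). I'll lower it, slowing near the floor.

Call:
step_arm(
  steps=[
    {"jaw": 0, "tx": 0.015, "ty": -0.002, "tz": 0.01, "ax": 0, "ay": 0, "az": 0},
    {"jaw": 0, "tx": 0.021, "ty": -0.002, "tz": 0.035, "ax": 0, "ay": 0, "az": 0},
    {"jaw": 0, "tx": 0.021, "ty": -0.002, "tz": 0.065, "ax": 0, "ay": 0, "az": 0},
    {"jaw": 0, "tx": 0.021, "ty": -0.002, "tz": 0.095, "ax": 0, "ay": 0, "az": 0},
    {"jaw": 0, "tx": 0.021, "ty": -0.002, "tz": 0.12, "ax": 0, "ay": 0, "az": 0},
    {"jaw": 0, "tx": 0.021, "ty": -0.002, "tz": 0.14, "ax": 0, "ay": 0, "az": 0},
    {"jaw": 0, "tx": 0.021, "ty": -0.002, "tz": 0.152, "ax": 0, "ay": 0, "az": 0},
    {"jaw": 0, "tx": 0.021, "ty": -0.002, "tz": 0.157, "ax": 0, "ay": 0, "az": 0},
  ],
)

```text
time: 11.35
tool_pos: [0.5414, 0.1806, 0.0319]
ee_rot: [-3.137, -0.005, 1.376]
wrist_force: [0.7, -1.1, -1.4]
width: 0.0515
```

Call:
step_arm(
  steps=[
    {"jaw": 0, "tx": 0, "ty": 0, "tz": 0.003, "ax": 0, "ay": 0, "az": 0},
    {"jaw": 0, "tx": 0, "ty": 0, "tz": 0.005, "ax": 0, "ay": 0, "az": 0},
    {"jaw": 0, "tx": 0, "ty": 0, "tz": 0.006, "ax": 0, "ay": 0, "az": 0},
    {"jaw": 0, "tx": 0, "ty": 0, "tz": 0.006, "ax": 0, "ay": 0, "az": 0},
  ],
)

```text
time: 11.75
tool_pos: [0.5419, 0.1807, 0.0267]
ee_rot: [-3.139, -0.006, 1.376]
wrist_force: [-0.3, 0.5, -2.4]
width: 0.0517
```

Call:
step_arm(
  steps=[
    {"jaw": 0, "tx": 0, "ty": 0, "tz": 0.001, "ax": 0, "ay": 0, "az": 0},
    {"jaw": 0, "tx": 0, "ty": 0, "tz": 0.002, "ax": 0, "ay": 0, "az": 0},
    {"jaw": 0, "tx": 0, "ty": 0, "tz": 0.003, "ax": 0, "ay": 0, "az": 0},
    {"jaw": 0, "tx": 0, "ty": 0, "tz": 0.003, "ax": 0, "ay": 0, "az": 0},
  ],
)

```text
time: 12.15
tool_pos: [0.542, 0.1808, 0.0239]
ee_rot: [-3.139, -0.006, 1.376]
wrist_force: [-0.1, 0.1, -1.8]
width: 0.0515
```

Call:
step_arm(
  steps=[
    {"jaw": 0, "tx": 0, "ty": 0, "tz": 0.001, "ax": 0, "ay": 0, "az": 0},
    {"jaw": 0, "tx": 0, "ty": 0, "tz": 0.0015, "ax": 0, "ay": 0, "az": 0},
    {"jaw": 0, "tx": 0, "ty": 0, "tz": 0.0015, "ax": 0, "ay": 0, "az": 0},
  ],
)

```text
time: 12.45
tool_pos: [0.5421, 0.1809, 0.0238]
ee_rot: [-3.139, -0.006, 1.376]
wrist_force: [-2.5, -0.0, 6.1]
width: 0.0517
```

The wrist now reads +6 N upward, so the brush is on the basin floor. I'll release and retreat.

Call:
step_arm(
  steps=[
    {"jaw": 0.75, "tx": 0, "ty": 0, "tz": 0, "ax": 0, "ay": 0, "az": 0},
    {"jaw": 0.9, "tx": 0, "ty": 0, "tz": 0, "ax": 0, "ay": 0, "az": 0},
    {"jaw": 0.9, "tx": 0, "ty": 0, "tz": 0, "ax": 0, "ay": 0, "az": 0},
    {"jaw": 0.9, "tx": 0, "ty": 0, "tz": 0, "ax": 0, "ay": 0, "az": 0},
    {"jaw": 0.9, "tx": 0, "ty": 0, "tz": -0.02, "ax": 0, "ay": 0, "az": 0},
    {"jaw": 0.9, "tx": 0, "ty": 0, "tz": -0.05, "ax": 0, "ay": 0, "az": 0},
    {"jaw": 0.9, "tx": 0, "ty": 0, "tz": -0.09, "ax": 0, "ay": 0, "az": 0},
    {"jaw": 0.9, "tx": 0, "ty": 0, "tz": -0.13, "ax": 0, "ay": 0, "az": 0},
  ],
)

```text
time: 13.25
tool_pos: [0.5417, 0.1799, 0.1543]
ee_rot: [-3.138, -0.005, 1.376]
wrist_force: [1.4, -0.7, 0.2]
width: 0.0851
```

Call:
step_arm(
  steps=[
    {"jaw": 0.9, "tx": 0, "ty": -0.03, "tz": -0.05, "ax": 0, "ay": 0, "az": 0},
    {"jaw": 0.9, "tx": 0, "ty": -0.08, "tz": -0.09, "ax": 0, "ay": 0, "az": 0},
    {"jaw": 0.9, "tx": 0, "ty": -0.13, "tz": -0.1, "ax": 0, "ay": 0, "az": 0},
    {"jaw": 0.9, "tx": 0, "ty": -0.17, "tz": -0.1, "ax": 0, "ay": 0, "az": 0},
    {"jaw": 0.9, "tx": 0, "ty": -0.17, "tz": -0.1, "ax": 0, "ay": 0, "az": 0},
  ],
)

```text
time: 13.75
tool_pos: [0.3724, 0.2132, 0.2574]
ee_rot: [-3.141, -0.008, 1.378]
wrist_force: [-0.1, -0.8, 0.3]
width: 0.0843
```

```bash
python3 - <<'E'
from h import *
o=get_obs(); print(o["time"],o["tool_pos"],o["wrist_force"])
im,d=snapshot("scene"); save("s5",cv2.resize(im[90:410,120:540],(788,600),interpolation=cv2.INTER_CUBIC)); P=cloud("scene",d)
for q in ("brush","pegtub","scoop","soap","basin"):
  for r in silhouettes("scene",q)[:3]:
    p=P[r["pixels"]]; print(q,round(r["confidence"],2),np.round(np.nanmedian(p,0),3),np.round(np.nanpercentile(p,98,0),3))
E
```

```text
13.75 [0.37240146 0.2131862  0.2573568 ] [-0.05985551 -0.83718607  0.28747123]
brush 0.75 [ 0.305 -0.221  0.032] [ 0.33  -0.171  0.039]
brush 0.59 [0.546 0.183 0.048] [0.573 0.251 0.055]
brush 0.27 [0.512 0.169 0.01 ] [0.663 0.305 0.077]
pegtub 0.82 [0.796 0.076 0.082] [0.842 0.151 0.088]
scoop 0.98 [0.528 0.541 0.006] [0.594 0.583 0.035]
scoop 0.4 [ 0.551 -0.15   0.02 ] [ 0.686 -0.041  0.226]
soap 0.93 [ 0.559 -0.528  0.107] [ 0.583 -0.51   0.192]
basin 0.64 [0.513 0.169 0.01 ] [0.665 0.304 0.077]
```

View pics/s5.png

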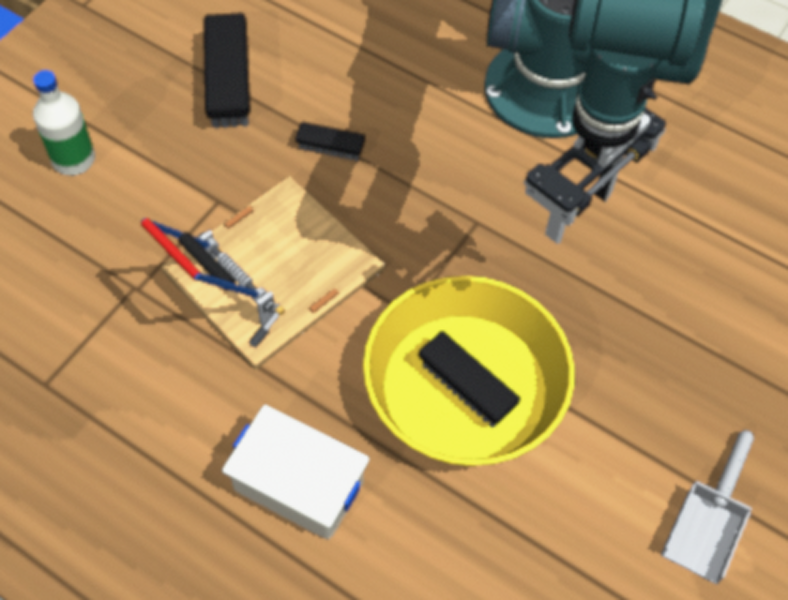

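The last picture shows the brush flat in the basin at (468,377) with its back at z of about 0.048. The clamp is open at (170,248), and the tub, scoop and soap are where they were. The arm is clear of everything, so I'm handing in.

```bash
python3 -c "
from bench import *
print(close_job())"
```

```text
the job is handed in; nothing more can be done
None
```

I pinched the red bar and swung the clamp past its hold-open point. I released it at roughly 1.9 rad and it went on to the stop by itself. I then gripped the middle-sized brush across its width, lifted it out and lowered it onto the basin floor. I let go only once the wrist read about 6 N of floor contact, then moved the arm clear. The job was handed in at about 14 s of the 58 s allowed.

**Last checks:**
- **Brush:** it lies flat in the basin, bristles down. Its back measured 0.048 m high, against 0.049 m expected.
- **Clamp:** the final picture shows it still open.
- **Bystanders:** the peg tub, scoop and soap bottle measured within about 1 mm of where they started.
- **Robot:** the arm was clear of everything, with less than 1 N at the wrist.

**What disagreed:**
- **Bar swing:** partway up, the tool trailed the planned arc by about 8 mm and the wrist briefly read about 22 N. That fell to about 3 N after a short pause, before I went on.
- **Brush detector:** its last run missed the large spare brush, and it also gave a low-confidence (0.27) false match on the basin. The picture shows the large brush in place.

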